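# Find the loaded filter cartridge by weight and lock it into the bayonet dock

## Task

Three filter cartridges on the bench look alike, but only one has its filter block inside: feel which one is clearly heavier by lifting them. Put that one into the grey dock, T-foot lengthwise through the slot and fully home, then give it a quarter turn so that its handle lies across the slot in line with the red marks, and let go. Leave the two empty ones standing upright on their own stands, where they were, do not tip any cartridge over, and do not disturb the wrench, the beaker and the jar.

Things in the scene. Friction and masses are not known exactly. Their poses are not given: they have to be found in the camera images.
- can_a_mid (a point): Filter cartridge A (all three look alike), 152 mm tall, upright on stand A; point on its axis, half-way up. z up; x along its handle and its T-foot. Orange flat handle on top, 60 mm long (x), 14 mm thick (y), spanning 36 to 76 mm above this point, to be pinched across its thickness. Below it a round body, 60 mm diameter, aluminium with blue lid, down to 49 mm below this point
- can_a: Cartridge A again: origin on its axis at its lowest point. T-foot: steel bar 52 mm long (x), 14 mm wide, from 0 to 10 mm up; then a neck 18 mm diameter, 10 to 27 mm; then the body. Empty about 0.34 kg (3.3 N); with the block 0.75 to 0.85 kg (7.4 to 8.3 N), loose inside with some mm of play. Which one is heavy changes from run to run
- stand_a_top (a point): Fixed wooden stand of cartridge A: centre of its top, 40 mm above the table. Two rails 90 mm long (x) with a 26 mm gap; the round body's underside rests on the rails, neck and T-foot hang in the gap along x, 5 mm clear of its floor. Raised 15 mm, the cartridge hangs free with its whole weight on the gripper
- can_b_mid (a point): Filter cartridge B (all three look alike), 152 mm tall, upright on stand B; point on its axis, half-way up. z up; x along its handle and its T-foot. Orange flat handle on top, 60 mm long (x), 14 mm thick (y), spanning 36 to 76 mm above this point, to be pinched across its thickness. Below it a round body, 60 mm diameter, aluminium with blue lid, down to 49 mm below this point
- can_b: Cartridge B again: origin on its axis at its lowest point. T-foot: steel bar 52 mm long (x), 14 mm wide, from 0 to 10 mm up; then a neck 18 mm diameter, 10 to 27 mm; then the body. Empty about 0.34 kg (3.3 N); with the block 0.75 to 0.85 kg (7.4 to 8.3 N), loose inside with some mm of play. Which one is heavy changes from run to run
- stand_b_top (a point): Fixed wooden stand of cartridge B: centre of its top, 40 mm above the table. Two rails 90 mm long (x) with a 26 mm gap; the round body's underside rests on the rails, neck and T-foot hang in the gap along x, 5 mm clear of its floor. Raised 15 mm, the cartridge hangs free with its whole weight on the gripper
- can_c_mid (a point): Filter cartridge C (all three look alike), 152 mm tall, upright on stand C; point on its axis, half-way up. z up; x along its handle and its T-foot. Orange flat handle on top, 60 mm long (x), 14 mm thick (y), spanning 36 to 76 mm above this point, to be pinched across its thickness. Below it a round body, 60 mm diameter, aluminium with blue lid, down to 49 mm below this point
- can_c: Cartridge C again: origin on its axis at its lowest point. T-foot: steel bar 52 mm long (x), 14 mm wide, from 0 to 10 mm up; then a neck 18 mm diameter, 10 to 27 mm; then the body. Empty about 0.34 kg (3.3 N); with the block 0.75 to 0.85 kg (7.4 to 8.3 N), loose inside with some mm of play. Which one is heavy changes from run to run
- stand_c_top (a point): Fixed wooden stand of cartridge C: centre of its top, 40 mm above the table. Two rails 90 mm long (x) with a 26 mm gap; the round body's underside rests on the rails, neck and T-foot hang in the gap along x, 5 mm clear of its floor. Raised 15 mm, the cartridge hangs free with its whole weight on the gripper
- dock_slot (a point): Fixed grey-topped dock: centre of the slot's mouth in its top face, 48 mm above the table; z up, x along the slot. Slot 58 mm long (x), 20 mm wide (y). Fully home, the round body's underside rests on the top face: the cartridge's half-way point is 49 mm above this point, its lowest point 27 mm below. Two red marks beside the slot, along y, show the handle's locked direction: across the slot
- dock: The same dock: box 120 x 120 mm, 48 mm high, origin on the table under its centre, same axes. Its top plate is 12 mm thick; below is a hollow 108 mm square, 36 mm deep, in which the T-foot turns freely either way (light friction only, no rotary stop)
- wrench_mid (a point): steel open-ended wrench, 160 mm long, lying between the robot and the work; a bystander. The point is its origin, x along it
- beaker_mid (a point): open glass beaker, 68 mm wide, 90 mm high; a bystander. The point is at its middle
- jar_mid (a point): closed amber glass jar, 64 mm wide, 85 mm high; a bystander. The point is at its middle
Things that resemble listed ones, but are neither listed nor needed, are in the scene too. What is shaped like the can_c but yellow is not meant. Leave any purple look-alike of the can_b alone.

How it is judged (in metres and radians):
At the end, for the whole second after the job is handed in: The heavy cartridge (over 5.5 N on the dock) is at rest in the dock: within 12 mm of the slot centre, 4 mm of home height, upright to 0.08 rad, handle within 0.3 rad of square across the slot. The other two stand upright (0.1 rad) within 20 mm of where they started ((((horizontal distance between can_a_mid and dock_slot below 0.012 m and z of can_a_mid in the frame of dock_slot between 0.045 and 0.053 m and angle between can_a_mid's own z axis and vertical below 0.08 rad and angle between the x axis of can_a_mid and the y axis of dock_slot, either way round below 0.3 rad and contact force between can_a and dock above 5.5 N and linear speed of can_a below 0.02 m/s) and (distance of can_b_mid from where it was at the start of the episode below 0.02 m and angle between can_b_mid's own z axis and vertical below 0.1 rad) and (distance of can_c_mid from where it was at the start of the episode below 0.02 m and angle between can_c_mid's own z axis and vertical below 0.1 rad)) or ((horizontal distance between can_b_mid and dock_slot below 0.012 m and z of can_b_mid in the frame of dock_slot between 0.045 and 0.053 m and angle between can_b_mid's own z axis and vertical below 0.08 rad and angle between the x axis of can_b_mid and the y axis of dock_slot, either way round below 0.3 rad and contact force between can_b and dock above 5.5 N and linear speed of can_b below 0.02 m/s) and (distance of can_a_mid from where it was at the start of the episode below 0.02 m and angle between can_a_mid's own z axis and vertical below 0.1 rad) and (distance of can_c_mid from where it was at the start of the episode below 0.02 m and angle between can_c_mid's own z axis and vertical below 0.1 rad)) or ((horizontal distance between can_c_mid and dock_slot below 0.012 m and z of can_c_mid in the frame of dock_slot between 0.045 and 0.053 m and angle between can_c_mid's own z axis and vertical below 0.08 rad and angle between the x axis of can_c_mid and the y axis of dock_slot, either way round below 0.3 rad and contact force between can_c and dock above 5.5 N and linear speed of can_c below 0.02 m/s) and (distance of can_a_mid from where it was at the start of the episode below 0.02 m and angle between can_a_mid's own z axis and vertical below 0.1 rad) and (distance of can_b_mid from where it was at the start of the episode below 0.02 m and angle between can_b_mid's own z axis and vertical below 0.1 rad)))); the robot touches nothing.
It fails at once if the wrench, beaker or jar was moved by more than 40 mm (distance of any of wrench_mid, beaker_mid, jar_mid from where it was at the start of the episode above 0.04 m).
It fails at once if a cartridge was tipped over (angle between any of can_a_mid, can_b_mid, can_c_mid's own z axis and vertical above 0.6 rad).
It also fails if it takes over 67 s, if anything falls off the work surface, if the arm or the gripper's body presses on something with over 40 N, if the wrist force passes 120 N, or if a joint passes its speed limit or range.

## Robot

A 6-joint arm with a two-finger parallel gripper is mounted at the origin on the work surface. World frame = base frame: x ahead of the robot, y to its left, z up, the work surface at z = 0. Lengths are in mm, angles in rad, forces in N, time in s.
With the tool pointing down it reaches from about 275 to 1000 mm from the base axis. Payload 8.4 kg.
Tool frame: the origin (TCP) lies at the very end of the fingers, on their centre line; the grasp point (between the pads) lies 19 mm behind it; z points along the fingers, y is the direction in which the jaws open and shut (so a half turn about z gives the same grasp; the last joint's range is limited). The gripper opens to 85 mm and grips with 20 to 120 N. Pads are 22 mm wide; open, the fingers measure 114 mm over their backs; the gripper's body (76 mm by 85 mm) begins 54 mm behind the grasp point. The pads swing forward as they close: fully open they stand 13 mm farther back than shut.
Start: joints at [1.131, 0.353, 1.633, -0, 1.155, -0.002], TCP at [264.966, 566.057, 231.281] pointing down, gripper open.
Joint ranges: [-2.63, 2.63], [-0.92, 2.1], [0.06, 2.66], [-1.3, 4.44], [0, 2.69], [-3.02, 3.02]. Speed limits (rad/s): [2.22, 2.22, 2.79, 3.14, 3.14, 3.14].

## Interface

Orientations are given as [roll, pitch, yaw] about the fixed x, y, z axes, in that order (R = Rz(yaw) Ry(pitch) Rx(roll)).
In Python, from rig import sense, grab_frame, get_calibration, sign_off, boxes_of, trace gives the robot as it stands.
- The arm moves only by the tool servo_tool, never from a script. Its argument "rows" is a list of rows, each a list of 3 entries, a list of its own where there are three numbers: the finger opening in mm, from 0 to 85.4, then the shift along the tool's x, y, z in mm, then the turn, a rotation vector about the tool's x, y, z in degrees. A call has 1 to 8 rows; each row shifts and turns the commanded pose from where the row before left it, along the tool's axes as they then stand; what a row does not reach is not made up. A row lasts 1/8 s, in which the tool goes at most 62.5 mm and 10.7 degrees, less where a joint would pass 70% of its speed; a pose out of reach is approached as far as the arm can. A call is refused whole if a number of a shift passes 62.5 or a number of a turn 10.7, either way. A call with a gripper value outside its range is refused whole. The fingers move at their own pace and stop on an object; "force" is the grip in N (left out, the last holds). Time passes only in rows, so rows that do not move let the fingers close. It gives the time, the measured TCP pose, the force and the opening at its end, in the units of the state.
- sense(): the state, without advancing time (a new reading comes with each control period).
- grab_frame(name): name is "scene" or "top" or "wrist"; returns the picture (420x560x3 uint8, blue, green, red); there is no depth.
- get_calibration(name): a dict with "intrinsics" (3x3 intrinsics, pixels), "world_to_cam" (4x4, takes a point from world to camera coordinates). Camera axes: x right, y down, z forward; pixel columns grow to the right and rows downward; lengths in mm; the calibration is good to about 2 mm. A picture is of the moment at which its call begins: read the wrist's pose just before it. get_calibration takes no time and is no camera call; for the wrist camera it gives the pose at the moment of the call.
- sign_off(): hands the job in, once; it reports no verdict.
Trained networks look in the newest picture that a camera, given by its name, has taken for a name from the list of things; names that differ only in an ending like _2 or _b are one class to them, and where a whole thing is asked for, a point or a joint stands for the part that bears it (a point fixed in the world has none). Each returns a list of dicts, best first, with "conf" (0 to 1); they miss things now and then, are a little off and sometimes report something else, mostly with a low value. They report only what shows in the picture. A call takes as long as a camera call. They do not tell look-alikes from the thing itself.
- boxes_of(camera, thing): "centre" ([x, y, z] in mm, in the coordinates of the camera as it stood for that picture, good to about 4 mm: the middle of the surface that is visible of it).
- trace(camera, thing): "mask" (420x560 bool, what is visible of it).
The state is a dict: "clock": time; "qpos": joint angles; "qvel": joint speeds; "joint_efforts": joint torques, N m; "eef_pos": TCP position; "tcp_rot": TCP orientation; "contact_force": force on the tool from outside, world axes, zero at the start; "wrist_torque": the same for the moment, N m; "opening": opening from 0.0 (shut) to 1.0 (fully open).
Only numpy, scipy, OpenCV 4.12 (cv2) and the standard library are available. Lean on these libraries where they do the work, as an engineer would, in place of code of your own. Each camera call takes 0.05 s, during which the arm holds its last target. There are 200 camera calls.

## Working session

There is one attempt and no reset: what is moved stays moved. The work goes in short steps, Python scripts to look and compute and a tool call to move; the robot and the scene stay as the last step left them, time stands still between calls to the robot, and variables do not carry over. Pictures are saved under pics/ and viewed, about 8 in all and at most 12, crops included, and the job is handed in when it is done.

Besides the shell and the picture viewer there is one more tool, called as a command line: name --argument value ..., lists and objects as JSON in quotes. servo_tool: Moves the arm, as the interface text tells. Its arguments: {"type":"object","properties":{"rows":{"type":"array","items":{"type":"array"}},"force":{"type":"number"}},"required":["rows"]}

```bash
mkdir -p pics; cat > h.py <<'E'
import numpy as np, cv2
from rig import *
def towor(cam,p):
    T=np.linalg.inv(np.array(get_calibration(cam)["world_to_cam"])); return (T@np.r_[p,1])[:3]
def pix2z(cam,uv,z):
    c=get_calibration(cam);K=np.array(c["intrinsics"]);T=np.linalg.inv(np.array(c["world_to_cam"]))
    d=T[:3,:3]@np.linalg.inv(K)@np.r_[uv,1]; o=T[:3,3]; return o+d*(z-o[2])/d[2]
def proj(cam,p):
    c=get_calibration(cam);K=np.array(c["intrinsics"]);q=np.array(c["world_to_cam"])@np.r_[p,1]
    u=K@q[:3]; return u[:2]/u[2]
E
python3 - <<'E'
from h import *
s=sense(); print(s["clock"],s["eef_pos"],s["tcp_rot"],s["contact_force"])
ims=[]
for c in("top","scene"):
    im=grab_frame(c); ims.append(im)
    for t in("can_a","dock","stand_a_top","can_a_mid","dock_slot","wrench_mid","beaker_mid","jar_mid"):
        for d in boxes_of(c,t)[:5]:
            p=towor(c,d["centre"]); print(c,t,round(d["conf"],2),p.round(),proj(c,p).round())
    cv2.imwrite(f"pics/{c}.png",im)
E
```

```text
0.0 [264.77926701 565.60733133 230.53849216] [-3.14018547e+00  3.51717067e-05  2.70383553e+00] [-0.3822301  -0.51348206 -0.41989446]
top can_a 0.97 [646. 107. 122.] [260. 164.]
top can_a 0.94 [315. 418. 106.] [147. 280.]
top can_a 0.84 [618. -91. 125.] [330. 173.]
top can_a 0.82 [ 738. -111.  114.] [337. 134.]
top can_a 0.58 [436. 351. 124.] [172. 236.]
top dock 0.76 [ 438. -347.   50.] [417. 240.]
top stand_a_top 0.62 [631. 100.  38.] [265. 176.]
top can_a_mid 0.74 [648. 110. 125.] [259. 163.]
top wrench_mid 0.65 [372. -33.   7.] [308. 263.]
top beaker_mid 0.69 [ 668. -335.   57.] [410. 163.]
top beaker_mid 0.25 [371. -29.   7.] [307. 263.]
top jar_mid 0.76 [647. 305.  86.] [194. 166.]
top jar_mid 0.44 [597. -90.  37.] [327. 187.]
scene can_a 0.97 [ 757. -100.  111.] [184. 265.]
scene can_a 0.92 [336. 418. 102.] [466. 165.]
scene can_a 0.8 [463. 356. 113.] [435. 198.]
scene can_a 0.69 [641. -89. 124.] [210. 216.]
scene can_a 0.55 [677. 112. 125.] [300. 252.]
scene stand_a_top 0.8 [686. 109.  28.] [297. 279.]
scene stand_a_top 0.51 [677. 310.  82.] [399. 287.]
scene can_a_mid 0.96 [671. 114. 123.] [302. 251.]
scene dock_slot 0.96 [ 456. -336.   48.] [151. 155.]
scene dock_slot 0.51 [472. 356.  27.] [425. 224.]
scene wrench_mid 0.57 [386. -28.  10.] [275. 169.]
scene beaker_mid 0.77 [ 660. -318.   60.] [117. 217.]
scene jar_mid 0.7 [678. 310.  80.] [399. 288.]
```

```bash
python3 -c "
import cv2
im=cv2.imread('pics/top.png')[110:310,120:450]; cv2.imwrite('pics/top2.png',cv2.resize(im,(792,480),interpolation=3))"
```

```text
(no output)
```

View pics/top2.png

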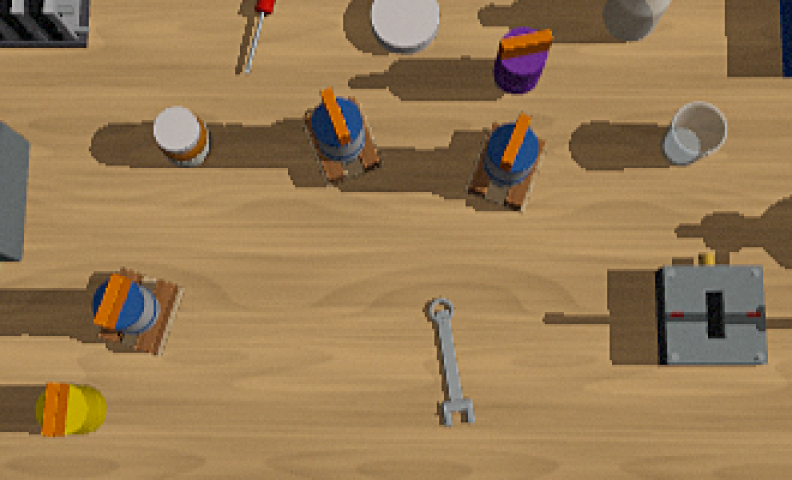

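View pics/scene.png

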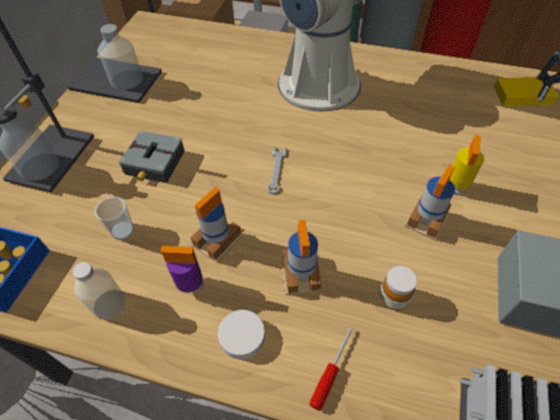

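The top view shows three blue-lidded cartridges on stands, at crop pixels (338,128), (512,152) and (128,302). The yellow and purple look-alikes stand apart from them, and the dock is at (715,315) with its slot along world x.

```bash
cat >> h.py <<'E'
def orange(im):
    h=cv2.cvtColor(im,cv2.COLOR_BGR2HSV); return cv2.inRange(h,(7,170,110),(19,255,255))
def handles(cam,im,z=160,amin=40):
    n,l,st,ce=cv2.connectedComponentsWithStats(orange(im))
    for i in range(1,n):
        if st[i,4]<amin: continue
        ys,xs=np.where(l==i)
        P=np.array([pix2z(cam,(x,y),z)[:2] for x,y in zip(xs,ys)],np.float32)
        (c,sz,a)=cv2.minAreaRect(P); a=a if sz[0]>sz[1] else a+90
        print(cam,ce[i].round(),st[i,4],"c",np.round(c),"size",np.round(sz),"ang",round((a+90)%180-90,1))
E
python3 - <<'E'
from h import *
handles("top",cv2.imread("pics/top.png")); print(get_calibration("top"))
im=cv2.imread("pics/top.png")
# slot
sl=cv2.inRange(im,(0,0,0),(45,45,45)); n,l,st,ce=cv2.connectedComponentsWithStats(sl[225:255,405:432])
for i in range(1,n): print(st[i],ce[i]+[405,225],pix2z("top",ce[i]+[405,225],48).round())
h=cv2.cvtColor(im,cv2.COLOR_BGR2HSV); r=((h[...,0]<6)|(h[...,0]>174))&(h[...,1]>150); ys,xs=np.where(r)
for x,y in zip(xs,ys):
    if x>390 and 200<y<280: print(x,y,pix2z("top",(x,y),48)[:2].round())
E
```

```text
top [340. 126.] 112 c [ 745. -114.] size [19. 60.] ang -82.4
top [259. 158.] 114 c [653. 108.] size [68. 13.] ang 22.1
top [335. 167.] 109 c [ 626. -100.] size [13. 62.] ang -22.4
top [202. 168.] 42 c [625. 265.] size [17. 45.] ang -16.0
top [166. 235.] 204 c [436. 356.] size [25. 62.] ang -18.5
top [186. 240.] 57 c [422. 301.] size [19. 70.] ang -4.6
top [142. 280.] 215 c [314. 414.] size [25. 59.] ang -3.2
{'intrinsics': array([[448.34449453,   0.        , 278.48021455],
       [  0.        , 448.34449453, 210.83192528],
       [  0.        ,   0.        ,   1.        ]]), 'world_to_cam': array([[ 1.07522531e-02, -9.99629388e-01, -2.50095034e-02,
         5.17637255e+01],
       [-9.87110869e-01, -6.61707237e-03, -1.59901051e-01,
         5.23371471e+02],
       [ 1.59676300e-01,  2.64064492e-02, -9.86816183e-01,
         1.29306989e+03],
       [ 0.00000000e+00,  0.00000000e+00,  0.00000000e+00,
         1.00000000e+00]])}
[  9   7   8  19 128] [417.5546875 241.0625   ] [ 436. -350.   48.]
481 202 [ 552. -540.]
548 202 [ 554. -734.]
548 203 [ 551. -734.]
546 204 [ 548. -728.]
548 207 [ 539. -733.]
550 207 [ 539. -739.]
550 208 [ 536. -738.]
550 214 [ 518. -737.]
550 219 [ 503. -736.]
547 222 [ 494. -726.]
548 222 [ 494. -729.]
549 224 [ 489. -731.]
547 225 [ 486. -726.]
551 226 [ 483. -737.]
548 229 [ 474. -727.]
549 229 [ 474. -730.]
551 230 [ 471. -736.]
419 232 [ 462. -355.]
483 234 [ 458. -540.]
435 240 [ 439. -401.]
436 240 [ 439. -403.]
399 241 [ 435. -296.]
400 241 [ 435. -299.]
401 241 [ 435. -302.]
402 241 [ 435. -305.]
403 241 [ 435. -308.]
404 241 [ 435. -311.]
431 241 [ 436. -389.]
432 241 [ 436. -392.]
433 241 [ 436. -395.]
434 241 [ 436. -398.]
435 241 [ 436. -400.]
436 241 [ 436. -403.]
417 247 [ 418. -348.]
553 248 [ 419. -737.]
552 261 [ 381. -731.]
554 264 [ 373. -736.]
553 274 [ 344. -731.]
552 279 [ 330. -727.]
```

```bash
cat >> h.py <<'E'
def go(p,yaw):
    "tool shift of a turn-free move to p, then turn about tool z (deg)"
    s=sense(); r=s["tcp_rot"]; from scipy.spatial.transform import Rotation as R
    M=R.from_euler("xyz",r).as_matrix(); d=M.T@(np.array(p)-s["eef_pos"]); t=-((yaw-np.degrees(r[2])+90)%180-90)
    n=np.array([*p,0]); print("at",np.round(s["eef_pos"],1),"rpy",np.degrees(r).round(1),"t",round(s["clock"],2),"shift",d.round(1),"rows",round(np.abs(d).max()/60,1),"|d|",round(np.linalg.norm(d)),"turn",round(t,1))
E
python3 -c "
from h import *
go([425,355,270],-18)"
```

```text
at [265.  566.  231.3] rpy [-180.     0.   154.9] t 0.9 shift [-234.4 -123.3  -38.7] rows 3.9 |d| 268 turn -7.1
```

servo_tool --rows '[[85, [-39, -21, -7], [0, 0, 0]], [85, [-39, -21, -7], [0, 0, 0]], [85, [-39, -21, -7], [0, 0, 0]], [85, [-39, -20, -6], [0, 0, 0]], [85, [-39, -20, -6], [0, 0, 0]], [85, [-39, -20, -6], [0, 0, 0]], [85, [0, 0, 0], [0, 0, -7]], [85, [0, 0, 0], [0, 0, 0]]]' --force 60

```text
clock: 1.9
eef_pos: [425.1, 355.1, 270.4]
tcp_rot: [3.141, 0.0, 2.824]
contact_force: [-0.1, -0.1, -0.8]
opening: 0.995
```

```bash
python3 - <<'E'
from h import *
im=grab_frame("wrist"); cv2.imwrite("pics/w1.png",im); handles("wrist",im,165,150)
for d in boxes_of("wrist","can_a_mid")+boxes_of("wrist","stand_a_top"): print(d["conf"],towor("wrist",d["centre"]).round())
c=get_calibration("wrist"); print(np.linalg.inv(c["world_to_cam"]).round(2),c["intrinsics"])
go([425,355,270],-18)
E
```

```text
wrist [325.  52.] 1887 c [317. 422.] size [18. 57.] ang -3.3
wrist [299. 214.] 892 c [436. 363.] size [13. 58.] ang -19.0
0.77 [635. 129.  57.]
0.79 [655. 142.  22.]
[[ 3.1000e-01  9.0000e-01  3.0000e-01  3.4860e+02]
 [ 9.5000e-01 -3.0000e-01 -1.0000e-01  3.8131e+02]
 [-0.0000e+00  3.2000e-01 -9.5000e-01  4.1231e+02]
 [ 0.0000e+00  0.0000e+00  0.0000e+00  1.0000e+00]] [[289.64667473   0.         287.32786178]
 [  0.         289.64667473 208.91810107]
 [  0.           0.           1.        ]]
at [424.4 355.8 270.2] rpy [-180.    -0.   161.8] t 2.05 shift [-0.8 -0.6  0.2] rows 0.0 |d| 1 turn -0.2
```

View pics/w1.png

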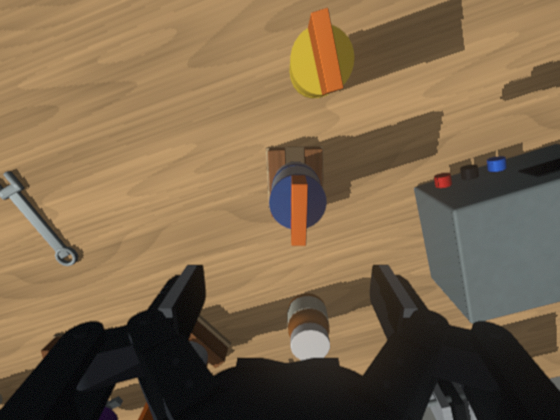

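The handle is at pixel (299,214), clear of the grey box on the right.

```bash
python3 -c "
from h import *
go([436,363,270],-19)"
```

```text
at [424.4 355.8 270.2] rpy [-180.    -0.   161.8] t 2.05 shift [-8.7 10.5  0.2] rows 0.2 |d| 14 turn 0.8
```

servo_tool --rows '[[85, [-9, 10, 0], [0, 0, 1]], [85, [0, 0, 40], [0, 0, 0]], [85, [0, 0, 40], [0, 0, 0]], [85, [0, 0, 40], [0, 0, 0]], [60, [0, 0, 18], [0, 0, 0]], [30, [0, 0, 0], [0, 0, 0]], [5, [0, 0, 0], [0, 0, 0]], [5, [0, 0, 0], [0, 0, 0]]]' --force 40

```text
clock: 3.05
eef_pos: [437.2, 362.8, 133.8]
tcp_rot: [3.14, 0.001, 2.808]
contact_force: [0.1, -2.6, 6.3]
opening: 0.151
```

servo_tool --rows '[[5, [0, 0, 0], [0, 0, 0]], [5, [0, 0, 0], [0, 0, 0]]]'

```text
clock: 3.3
eef_pos: [437.1, 362.5, 133.8]
tcp_rot: [3.14, 0.001, 2.808]
contact_force: [-0.3, -1.3, 6.7]
opening: 0.153
```

```bash
python3 - <<'E'
from h import *
s=sense(); im=grab_frame("wrist"); cv2.imwrite("pics/w2.png",im); print(s["contact_force"],s["wrist_torque"],s["opening"])
go([436,363,132],-19)
E
```

```text
[-0.33334818 -1.26134589  6.69473513] [-0.29065469  0.13515459 -0.00163808] 0.15263435212471527
at [437.1 362.6 133.8] rpy [1.799e+02 1.000e-01 1.609e+02] t 3.35 shift [1.2 0.  1.8] rows 0.0 |d| 2 turn -0.1
```

View pics/w2.png

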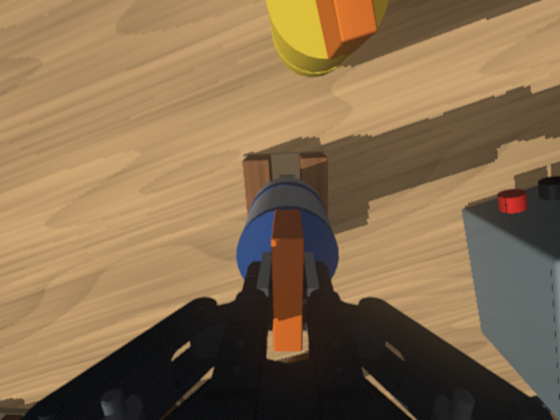

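servo_tool --rows '[[5, [0, 0, -5], [0, 0, 0]], [5, [0, 0, -6], [0, 0, 0]], [5, [0, 0, -6], [0, 0, 0]], [5, [0, 0, 0], [0, 0, 0]], [5, [0, 0, 0], [0, 0, 0]], [5, [0, 0, 0], [0, 0, 0]]]'

```text
clock: 4.1
eef_pos: [436.3, 362.1, 149.0]
tcp_rot: [-3.141, -0.0, 2.809]
contact_force: [0.3, 0.3, -3.4]
opening: 0.163
```

servo_tool --rows '[[5, [0, 0, 0], [0, 0, 0]], [5, [0, 0, 0], [0, 0, 0]]]'

```text
clock: 4.35
eef_pos: [436.4, 362.1, 149.2]
tcp_rot: [-3.141, -0.0, 2.809]
contact_force: [0.3, 0.4, -3.8]
opening: 0.156
```

About 3.6 N, so this one is empty. I'll set it back on its stand.

servo_tool --rows '[[5, [0, 0, 6], [0, 0, 0]], [5, [0, 0, 6], [0, 0, 0]], [5, [0, 0, 4], [0, 0, 0]], [5, [0, 0, 0], [0, 0, 0]], [25, [0, 0, 0], [0, 0, 0]], [60, [0, 0, 0], [0, 0, 0]], [60, [0, 0, 0], [0, 0, 0]], [60, [0, 0, -40], [0, 0, 0]]]'

```text
clock: 5.35
eef_pos: [434.8, 360.9, 171.1]
tcp_rot: [-3.137, -0.003, 2.808]
contact_force: [0.7, 0.6, 0.3]
opening: 0.701
```

servo_tool --rows '[[60, [0, 0, -50], [0, 0, 0]], [85, [0, 0, -50], [0, 0, 0]], [85, [0, 0, 0], [0, 0, 0]]]'

```text
clock: 5.72
eef_pos: [438.3, 363.7, 277.6]
tcp_rot: [3.135, 0.004, 2.808]
contact_force: [0.6, -0.2, -0.4]
opening: 0.994
```

```bash
python3 - <<'E'
from h import *
im=grab_frame("wrist"); handles("wrist",im,165,150)
go([622,102,270],22)
E
```

```text
wrist [306.  40.] 1691 c [318. 421.] size [16. 58.] ang -3.2
wrist [284. 200.] 865 c [434. 361.] size [12. 58.] ang -19.1
at [437.2 362.8 275.1] rpy [1.798e+02 1.000e-01 1.609e+02] t 5.78 shift [-259.9 -186.1    5. ] rows 4.3 |d| 320 turn -41.1
```

servo_tool --rows '[[85, [-43, -31, 0], [0, 0, 0]], [85, [-43, -31, 0], [0, 0, 0]], [85, [-43, -31, 0], [0, 0, 0]], [85, [-43, -31, 0], [0, 0, 0]], [85, [-43, -31, 5], [0, 0, 0]], [85, [-43, -31, 0], [0, 0, 0]], [85, [0, 0, 0], [0, 0, -10]], [85, [0, 0, 0], [0, 0, -10.5]]]'

```text
clock: 6.78
eef_pos: [618.9, 101.0, 265.9]
tcp_rot: [-3.141, -0.003, -3.113]
contact_force: [0.1, -0.3, 0.9]
opening: 0.996
```

servo_tool --rows '[[85, [0, 0, 0], [0, 0, -10]], [85, [0, 0, 0], [0, 0, -10.5]], [85, [0, 0, 0], [0, 0, 0]]]'

```text
clock: 7.15
eef_pos: [618.7, 101.9, 266.6]
tcp_rot: [3.141, -0.002, -2.76]
contact_force: [0.1, -0.1, 0.0]
opening: 0.997
```

```bash
python3 - <<'E'
from h import *
im=grab_frame("wrist"); cv2.imwrite("pics/w3.png",im); handles("wrist",im,165,150)
go([622,102,270],22)
E
```

```text
wrist [ 59. 128.] 1254 c [625. -96.] size [14. 60.] ang -22.6
wrist [282. 240.] 968 c [651. 109.] size [69. 13.] ang 21.8Traceback (most recent call last):
  File "<stdin>", line 2, in <module>
  File "h.py", line 18, in handles
    P=np.array([pix2z(cam,(x,y),z)[:2] for x,y in zip(xs,ys)],np.float32)
                ~~~~~^^^^^^^^^^^^^
  File "h.py", line 6, in pix2z
    c=get_calibration(cam);K=np.array(c["intrinsics"]);T=np.linalg.inv(np.array(c["world_to_cam"]))
ValueError: time passes only in moves, steps and waits
```

```bash
sed -i 's/    for i in range(1,n):/    n=min(n,8)\n&/; s/^def pix2z(cam,uv,z):/CAL={}\n&/; s/^    c=get_calibration(cam);K=np.array(c\["intrinsics"\]);T=np/    c=CAL.get(cam) or CAL.setdefault(cam,get_calibration(cam));K=np.array(c["intrinsics"]);T=np/' h.py; python3 -c "
from h import *
go([654,110,266],21.8)"
```

```text
at [618.8 101.9 266.8] rpy [ 1.800e+02 -1.000e-01 -1.583e+02] t 7.2 shift [-35.7  -5.5   0.8] rows 0.6 |d| 36 turn -0.1
```

servo_tool --rows '[[85, [-36, -5, 0], [0, 0, 0]], [85, [0, 0, 40], [0, 0, 0]], [85, [0, 0, 40], [0, 0, 0]], [70, [0, 0, 40], [0, 0, 0]], [40, [0, 0, 10], [0, 0, 0]], [20, [0, 0, 0], [0, 0, 0]], [5, [0, 0, 0], [0, 0, 0]], [5, [0, 0, 0], [0, 0, 0]]]'

```text
clock: 8.2
eef_pos: [655.8, 111.3, 140.1]
tcp_rot: [-3.141, 0.003, -2.76]
contact_force: [-0.1, 1.4, 3.2]
opening: 0.155
```

servo_tool --rows '[[5, [0, 0, 0], [0, 0, 0]], [5, [0, 0, -5], [0, 0, 0]], [5, [0, 0, -6], [0, 0, 0]], [5, [0, 0, -6], [0, 0, 0]], [5, [0, 0, 0], [0, 0, 0]], [5, [0, 0, 0], [0, 0, 0]], [5, [0, 0, 0], [0, 0, 0]]]'

```text
clock: 9.07
eef_pos: [654.5, 110.8, 154.9]
tcp_rot: [3.141, -0.001, -2.759]
contact_force: [0.9, 0.9, -6.5]
opening: 0.152
```

servo_tool --rows '[[5, [0, 0, 0], [0, 0, 0]], [5, [0, 0, 0], [0, 0, 0]]]'

```text
clock: 9.32
eef_pos: [654.6, 110.8, 155.2]
tcp_rot: [3.142, -0.0, -2.759]
contact_force: [0.8, -0.3, -7.6]
opening: 0.154
```

A is the heavy one at about 7.6 N. I'll carry it to the dock, going around the third cartridge.

servo_tool --rows '[[5, [0, 0, -20], [0, 0, 0]], [5, [0, 0, -30], [0, 0, 0]], [5, [20, -3, -20], [0, 0, 0]], [5, [40, -6, -5], [0, 0, 0]], [5, [48, -8, 0], [0, 0, 0]], [5, [48, -8, 0], [0, 0, 0]], [5, [48, -8, 0], [0, 0, 0]], [5, [47, -7, 0], [0, 0, 0]]]' --force 80

```text
clock: 10.32
eef_pos: [435.9, -20.7, 231.9]
tcp_rot: [-3.14, 0.002, -2.759]
contact_force: [0.8, -0.9, -7.0]
opening: 0.141
```

```bash
python3 -c "
from h import *
go([437,-280,230],0);print(sense()['contact_force'])"
```

```text
at [435.9 -20.7 231.9] rpy [-1.799e+02  1.000e-01 -1.581e+02] t 10.32 shift [  95.8 -241.     1.9] rows 4.0 |d| 259 turn 21.9
[ 0.80047123 -0.90960625 -7.01188809]
```

servo_tool --rows '[[5, [16, -40, 0], [0, 0, 0]], [5, [16, -40, 0], [0, 0, 0]], [5, [16, -40, 0], [0, 0, 0]], [5, [16, -40, 0], [0, 0, 0]], [5, [16, -40, 0], [0, 0, 0]], [5, [16, -41, 0], [0, 0, 10]], [5, [0, 0, 0], [0, 0, 10]], [5, [0, 0, 0], [0, 0, 2]]]'

```text
clock: 11.32
eef_pos: [437.7, -279.9, 231.5]
tcp_rot: [-3.141, 0.001, 3.139]
contact_force: [0.0, 0.2, -7.9]
opening: 0.143
```

```bash
python3 - <<'E'
from h import *
im=grab_frame("wrist"); cv2.imwrite("pics/w4.png",im)
for t in("dock_slot","dock"):
  for d in boxes_of("wrist",t): print(t,d["conf"],towor("wrist",d["centre"]).round())
go([437,-350,230],0)
h=cv2.cvtColor(im,cv2.COLOR_BGR2HSV); r=(((h[...,0]<6)|(h[...,0]>174))&(h[...,1]>150)&(h[...,2]>70)).astype(np.uint8)
n,l,st,ce=cv2.connectedComponentsWithStats(r)
for i in range(1,n):
  if st[i,4]>15: print("red",st[i],ce[i].round(1),pix2z("wrist",ce[i],48).round(1))
print(sense()["qpos"])
E
```

```text
dock_slot 0.89 [ 428. -358.   43.]
dock 0.95 [ 425. -356.   48.]
dock 0.49 [ 597. -100.   81.]
at [ 437.8 -279.   231. ] rpy [-180.     0.  -179.9] t 11.47 shift [  0.9 -71.    1. ] rows 1.2 |d| 71 turn 0.1
red [184 185  12   4  37] [189.4 186.1] [ 439.  -391.8   48. ]
[-5.70292750e-01  1.88142078e-01  1.85842665e+00  5.96237492e-05
  1.09425543e+00 -2.14325908e+00]
```

View pics/w4.png

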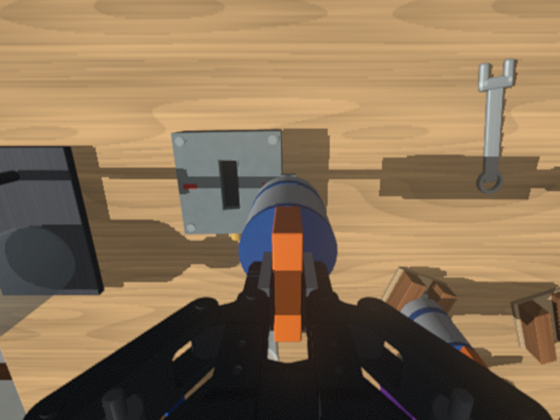

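The slot is the dark bar at (230,185), with one red mark at (189,186). A dark stand lies on the left.

```bash
python3 - <<'E'
from h import *
im=cv2.imread("pics/w4.png"); g=im.max(2)
m=np.zeros_like(g); m[150:220,212:246]=255
b=cv2.bitwise_and(cv2.inRange(g,0,70),m)
n,l,st,ce=cv2.connectedComponentsWithStats(b)
for i in range(1,n):
  if st[i,4]<100: continue
  ys,xs=np.where(l==i); P=np.array([pix2z("wrist",(x,y),48)[:2] for x,y in zip(xs,ys)],np.float32); print(st[i],cv2.minAreaRect(P))
print("plate corners",[pix2z("wrist",p,48)[:2].round() for p in((174,132),(281,130),(184,236))])
print("rod foot",pix2z("scene",(63,130),10).round(),"base",pix2z("scene",(95,130),5).round(),pix2z("wrist",(103,293),5).round())
E
```

```text
[219 161  21  48 825] ((437.7409973144531, -345.4867248535156), (55.514007568359375, 22.094350814819336), 0.13268518447875977)
plate corners [array([ 379., -402.]), array([ 376., -286.]), array([ 502., -405.])]
rod foot [ 399. -646.   10.] base [ 372. -563.    5.] [ 613. -552.    5.]
```

```bash
python3 - <<'E'
from h import *
s=sense(); e=s["eef_pos"]; zt=e[2]+26
for dx in(-30,0,30): print(dx,proj("wrist",[e[0]+dx,e[1],zt]).round(1),proj("wrist",[e[0]+dx,e[1],zt-40]).round(1))
m=orange(cv2.imread("pics/w4.png"))[190:360,255:320]; ys,xs=np.where(m); print(ys.min()+190,ys.max()+190)
for y in(210,235,285,338): r=np.where(m[y-190])[0]+255; print(y,r.min(),r.max(), pix2z("wrist",((r.min()+r.max())/2,y),zt)[:2].round(1),pix2z("wrist",(287,y),zt-40)[:2].round(1))
print(pix2z("wrist",(287,ys.max()+190),zt)-e)
im=cv2.imread("pics/w4.png")[190:360,255:320]; print(im[::6,32].tolist())
E
```

```text
-30 [287.1 233.4] [287.2 205.3]
0 [286.9 292.5] [287.1 253. ]
30 [286.8 343.8] [287.  295.8]
219 341Traceback (most recent call last):
  File "<stdin>", line 5, in <module>
    return umr_minimum(a, axis, None, out, keepdims, initial, where)
ValueError: zero-size array to reduction operation minimum which has no identity
```

```bash
python3 -c "
from h import *
go([438.5,-345.7,180],0)"
```

```text
at [ 437.8 -279.   231. ] rpy [-180.     0.  -179.9] t 11.47 shift [ -0.5 -66.7  51. ] rows 1.1 |d| 84 turn 0.1
```

servo_tool --rows '[[5, [0, -26, 0], [0, 0, 0]], [5, [-0.5, -40.7, 0], [0, 0, 0]], [5, [0, 0, 25], [0, 0, 0]], [5, [0, 0, 26], [0, 0, 0]], [5, [0, 0, 0], [0, 0, 0]], [5, [0, 0, 0], [0, 0, 0]], [5, [0, 0, 0], [0, 0, 0]]]'

```text
clock: 12.35
eef_pos: [438.9, -346.4, 180.7]
tcp_rot: [-3.14, 0.002, 3.141]
contact_force: [0.6, 0.1, -7.6]
opening: 0.144
```

```bash
python3 - <<'E'
from h import *
im=grab_frame("wrist"); cv2.imwrite("pics/w5.png",im)
im2=grab_frame("scene")
cv2.imwrite("pics/w5b.png",np.hstack([cv2.resize(im[60:330,170:410],(480,540)),cv2.resize(im2[90:225,60:140+0],(320,540),interpolation=3)]))
go([438.5,-345.7,180],0);print(sense()["contact_force"])
e=sense()["eef_pos"]
print("expected mark ends", [proj("wrist",[437.7,y,48]).round(1) for y in(-391.8,-299)])
h=cv2.cvtColor(im,cv2.COLOR_BGR2HSV); r=(((h[...,0]<6)|(h[...,0]>174))&(h[...,1]>150)&(h[...,2]>70)).astype(np.uint8)
n,l,st,ce=cv2.connectedComponentsWithStats(r)
for i in range(1,n):
  if st[i,4]>15: print("red",st[i],ce[i].round(1),pix2z("wrist",ce[i],48).round(1))
E
```

```text
at [ 438.6 -346.3  180.4] rpy [-1.799e+02  1.000e-01  1.799e+02] t 12.45 shift [0.1 0.6 0.4] rows 0.0 |d| 1 turn -0.1
[-0.04843815 -0.43365942 -7.37143194]
expected mark ends [array([241.1, 196.7]), array([335.4, 196.6])]
red [327 194  14   4  52] [333.7 195.6] [ 436.6 -300.7   48. ]
red [234 196  14   4  46] [240.5 197.2] [ 438.2 -392.5   48. ]
```

View pics/w5b.png

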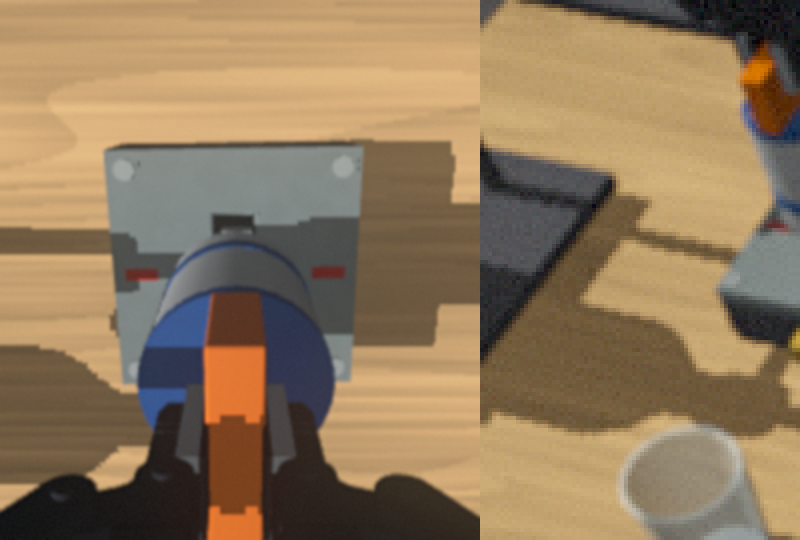

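The red marks centre on (437.4,-346.6), and the T-foot lines up with the slot. Going down.

servo_tool --rows '[[5, [0.8, -0.3, 0], [0, 0, -1]], [5, [0, 0, 4], [0, 0, 0]], [5, [0, 0, 3], [0, 0, 0]], [5, [0, 0, 3], [0, 0, 0]], [5, [0, 0, 3], [0, 0, 0]], [5, [0, 0, 0], [0, 0, 0]]]'

```text
clock: 13.2
eef_pos: [437.1, -346.2, 165.9]
tcp_rot: [3.141, -0.001, -3.126]
contact_force: [-1.1, -0.7, -7.9]
opening: 0.146
```

servo_tool --rows '[[5, [0, 0, 4], [0, 0, 0]], [5, [0, 0, 4], [0, 0, 0]], [5, [0, 0, 4], [0, 0, 0]], [5, [0, 0, 3], [0, 0, 0]], [5, [0, 0, 2], [0, 0, 0]], [5, [0, 0, 0], [0, 0, 0]]]'

```text
clock: 13.95
eef_pos: [437.2, -346.4, 149.1]
tcp_rot: [3.142, -0.0, -3.126]
contact_force: [-0.2, 0.3, -7.8]
opening: 0.151
```

servo_tool --rows '[[5, [0, 0, 1.5], [0, 0, 0]], [5, [0, 0, 1], [0, 0, 0]], [5, [0, 0, 0], [0, 0, 0]]]'

```text
clock: 14.32
eef_pos: [437.6, -346.6, 148.3]
tcp_rot: [-3.141, 0.001, -3.126]
contact_force: [-2.7, 3.1, 7.3]
opening: 0.148
```

Seated, with +7 N of upward force at the expected height. Now the quarter turn.

servo_tool --rows '[[5, [0, 0, -0.8], [0, 0, 5]], [5, [0, 0, 0], [0, 0, 10]], [5, [0, 0, 0], [0, 0, 10]], [5, [0, 0, 0], [0, 0, 10]], [5, [0, 0, 0], [0, 0, 10]], [5, [0, 0, 0], [0, 0, 10]], [5, [0, 0, 0], [0, 0, 10]], [5, [0, 0, 0], [0, 0, 10]]]'

```text
clock: 15.32
eef_pos: [437.6, -347.0, 148.2]
tcp_rot: [3.141, 0.002, 1.843]
contact_force: [-1.5, -0.9, -3.1]
opening: 0.151
```

servo_tool --rows '[[5, [0, 0, 0], [0, 0, 10]], [5, [0, 0, 0], [0, 0, 5]], [5, [0, 0, 0], [0, 0, 0]], [5, [0, 0, 0], [0, 0, 0]]]'

```text
clock: 15.82
eef_pos: [437.6, -346.9, 148.2]
tcp_rot: [3.141, 0.001, 1.589]
contact_force: [-2.2, -1.0, 1.0]
opening: 0.145
```

```bash
python3 -c "
from h import *
go([437.5,-346.6,147.5],91);s=sense();print(s['contact_force'],s['wrist_torque'])"
```

```text
at [ 437.6 -346.9  148.2] rpy [1.8e+02 1.0e-01 9.1e+01] t 15.82 shift [ 0.3 -0.1  0.7] rows 0.0 |d| 1 turn 0.0
[-2.18813813 -0.98206613  1.03165199] [-0.28530983  0.46413149 -0.00201694]
```

Locked at 91°. I'll release, rise clear and check.

servo_tool --rows '[[20, [0, 0, 0], [0, 0, 0]], [40, [0, 0, 0], [0, 0, 0]], [60, [0, 0, 0], [0, 0, 0]], [60, [0, 0, -20], [0, 0, 0]], [60, [0, 0, -40], [0, 0, 0]], [60, [0, 0, -50], [0, 0, 0]], [85, [0, 0, -30], [0, 0, 0]], [85, [0, 0, 0], [0, 0, 0]]]'

```text
clock: 16.82
eef_pos: [438.4, -347.2, 290.3]
tcp_rot: [3.138, 0.003, 1.587]
contact_force: [0.0, 0.6, -0.9]
opening: 0.992
```

```bash
python3 - <<'E'
from h import *
im=grab_frame("wrist"); handles("wrist",im,173,150)
t=grab_frame("top"); handles("top",t,165,60)
s=sense(); print(s["eef_pos"],s["contact_force"],s["clock"])
for d in boxes_of("top","can_a"): print(d["conf"],towor("top",d["centre"]).round())
sc=grab_frame("scene")
cv2.imwrite("pics/end.png",np.hstack([cv2.resize(im,(400,300)),cv2.resize(sc,(400,300))]))
E
```

```text
wrist [286. 198.] 735 c [ 438. -343.] size [12. 58.] ang -87.6
top [340. 126.] 112 c [ 743. -114.] size [19. 59.] ang -82.0
[ 437.09139048 -346.18607676  287.19677496] [-0.16019116 -0.17978543  0.47643115] 16.925
0.93 [317. 416. 107.]
0.92 [ 434. -336.  134.]
0.9 [ 738. -113.  113.]
0.86 [435. 351. 128.]
0.81 [620. -92. 121.]
```

View pics/end.png

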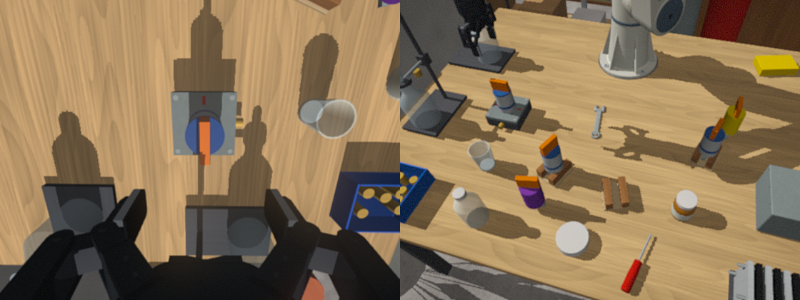

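The cartridge sits upright in the dock with its handle in line with the red mark, and the other two are on their stands. Nothing else has moved.

```bash
python3 -c "
from rig import *
print(sign_off())"
```

```text
the job is handed in; nothing more can be done
None
```

The heavy cartridge is in the dock, turned a quarter and released. I handed the job in at about 17 s of the 67 s allowed.

- **Finding the heavy one:** I lifted two. The one at about (435, 362) mm weighed 3.6 N, so it is empty and went back on its stand. The one at about (654, 110) mm weighed 7.6 N, which fits a cartridge with its block. I did not lift the third, because only one can be heavy.
- **Docking:** The T-foot went through the slot without catching. It came to rest at the expected home height with +7 N of upward force. I turned the gripper 90° to 91°, which matches the 1° tilt I measured on the dock, and let go.
- **Last checks:** After release, the wrist camera put the docked handle at (438, -343) mm and 92° (88° the other way round). That is about 4 mm and 1–2° from the slot centre and the locked direction. The final scene picture showed it upright in the dock, the other two on their stands, and the wrench, beaker and jar undisturbed. The returned cartridge moved about 2 mm.
- **What disagreed or was missing:** The top and wrist cameras differed by about 4 mm on the slot's y position; I used the wrist camera. My colour check in the last top picture did not pick up the cartridge handles, but the detection network found all three cartridges where expected. It placed the docked one about 10 mm off in y, judging by its visible surface only.

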